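# Slide the tall candlesticks back into the display row

## Robot

A 7-joint arm with a two-finger parallel gripper is mounted at the origin on the work surface. World frame = base frame: x ahead of the robot, y to its left, z up, the work surface at z = 0. Lengths are in mm, angles in rad, forces in N, time in s.
With the tool pointing down it reaches from about 425 to 800 mm from the base axis. Payload 8.3 kg.
Tool frame: the origin (TCP) lies between the finger pads; the fingertips stand 14 mm ahead of it and the grasp point (between the pads) lies 5 mm behind it; z points along the fingers, y is the direction in which the jaws open and shut (so a half turn about z gives the same grasp; the last joint's range is limited). The gripper opens to 85 mm and grips with 20 to 120 N. Pads are 22 mm wide; open, the fingers measure 114 mm over their backs; the gripper's body (76 mm by 85 mm) begins 54 mm behind the grasp point. The pads swing forward as they close: fully open they stand 13 mm farther back than shut.
Start: joints at [-1.404, 0.383, 0.016, 1.37, -0.006, 1.388, -0.046], TCP at [142.313, 608.565, 245.279] pointing down, gripper open.
Joint ranges: [-2.95, 2.95], [-0.25, 2.06], [-1.52, 1.56], [0.18, 2.33], [-1.44, 4.58], [0.02, 2.06], [-3.01, 3.01]. Speed limits (rad/s): [2.39, 2.39, 3.01, 3.01, 3.14, 3.14, 3.14].

## Interface

Orientations are given as a unit quaternion [w, x, y, z].
In Python, from cell import status, imaging, order gives the robot as it stands.
- The arm moves only by the tool apply_moves, never from a script. Its argument "series" is a list that holds one entry, the list of rows, each a list of 4 numbers: the shift along the tool's x, y, z in cm, then the turn about the tool's z in degrees. In form: [[[x, y, z, yaw], ...]]. A call has 1 to 10 rows; each row shifts and turns the commanded pose from where the row before left it, along the tool's axes as they then stand; what a row does not reach is not made up. A row lasts 1/8 s, in which the tool goes at most 62.5 mm and 10.7 degrees, less where a joint would pass 70% of its speed; a pose out of reach is approached as far as the arm can. A call with a gripper value outside its range is refused whole. "jaw" is the closure, from 0 (fully open) to 1 (shut), set as the call begins (left out, the last holds). The fingers move at their own pace and stop on an object; "force" is the grip in N (left out, the last holds). Time passes only in rows, so rows that do not move let the fingers close. It gives the time, the measured TCP pose, the force and the opening at its end, in the units of the state.
- status.read_state(): the state, without advancing time (a new reading comes with each control period).
- imaging.grab_frame(name): name is "scene" or "top" or "wrist"; returns (picture, depth): 480x640x3 uint8, red, green, blue; 480x640 float32, mm along the optical axis (not along the pixel's ray), 0 where there is no reading.
- imaging.camera_params(name): a dict with "intrinsics" (3x3 intrinsics, pixels), "R" (3x3) and "t" (3): a world point X has camera coordinates R X + t. Camera axes: x right, y down, z forward; pixel columns grow to the right and rows downward; lengths in mm; the calibration is good to about 2 mm. A picture is of the moment at which its call begins: read the wrist's pose just before it. camera_params takes no time and is no camera call; for the wrist camera it gives the pose at the moment of the call.
- order.hand_in(): hands the job in, once; it reports no verdict.
Trained networks look in the newest picture that a camera, given by its name, has taken for a name from the list of things; names that differ only in an ending like _2 or _b are one class to them, and where a whole thing is asked for, a point or a joint stands for the part that bears it (a point fixed in the world has none). Each returns a list of dicts, best first, with "confidence" (0 to 1); they miss things now and then, are a little off and sometimes report something else, mostly with a low value. They report only what shows in the picture. A call takes as long as a camera call.
- imaging.spot_in(camera, thing): "position" ([x, y, z] in mm, in world coordinates, good to about 4 mm: the middle of the surface that is visible of it).
- imaging.landmark_of(camera, thing): "position" ([x, y, z] in mm, in world coordinates, good to about 4 mm: a listed point, or the origin of a listed thing).
The state is a dict: "t": time; "q": joint angles; "joint_vel": joint speeds; "tau": joint torques, N m; "eef_pos": TCP position; "tcp_rot": TCP orientation; "contact_force": force on the tool from outside, world axes, zero at the start; "wrist_torque": the same for the moment, N m; "opening": finger opening in mm.
Only numpy, scipy, OpenCV 4.12 (cv2) and the standard library are available. Lean on these libraries where they do the work, as an engineer would, in place of code of your own. Each camera call takes 0.05 s, during which the arm holds its last target. There are 200 camera calls.

## Task

Customers have pulled the two tall candlesticks forward on the sideboard. Push each of them, low on its foot so that it slides upright and does not tip, back into the gap it faces in the row, until its foot stands against the front of the white display riser, about midway between its two low neighbours. Only push: do not take hold of or lift a candlestick, and leave everything else on the sideboard where it stands.

Things in the scene. Friction and masses are not known exactly. Their poses are not given: they have to be found in the camera images.
- white_candlestick: A loose turned candlestick with its candle fixed in it, white ceramic with an ivory candle, 320 mm tall in all, 0.5 to 0.85 kg. Round foot 84 mm in diameter whose side is a plain upright wall up to 32 mm, then narrows to 28 mm diameter at 64 mm height; above that a slender stem about 20 to 30 mm thick with a drip cup 42 mm wide at 217 to 235 mm. Origin: centre of the underside, z up along the stem. Pushed on the foot's wall it slides; pushed up on the stem it falls over.
- brass_candlestick: A loose turned candlestick with its candle fixed in it, brass with a dark red candle, 275 mm tall in all, 0.45 to 0.8 kg. Round foot 76 mm in diameter whose side is a plain upright wall up to 32 mm, then narrows to 28 mm diameter at 64 mm height; above that a slender stem about 20 to 30 mm thick with a drip cup 42 mm wide at 172 to 190 mm. Origin: centre of the underside, z up along the stem. Pushed on the foot's wall it slides; pushed up on the stem it falls over.
- riser: The white display riser, fixed: a low block 150 mm deep (its x), 620 mm long (its y) and 45 mm high, with a picture frame, two books and a vase fixed on top (up to 195 mm high, set back at least 35 mm from its front edge). Origin: centre of its underside; its front face looks along its -x, towards the robot, at x = -75 mm. Three low things stand in a row before its front face at y = +240, 0 and -240 mm, leaving two gaps about 150 mm wide.
- gap_left (a point): The middle of the left gap (robot's left, riser's +y): the point at the foot of the riser's front face, midway between the two neighbours, on the sideboard's surface. Axes as the riser's: x points into the riser, square to its front face. A candlestick is home when its foot touches the face here, its axis one foot radius in front of this point.
- gap_right (a point): The same for the right gap (riser's -y).
- round_box: Bystander in the row: round grey lidded box, 88 mm diameter, 58 mm high, loose. Origin: centre of the underside. Which of the three row things stands where changes.
- blue_bowl: Bystander in the row: blue ceramic bowl, 88 mm across, 45 mm high, loose. Origin: centre of the underside.
- wooden_jar: Bystander in the row: turned wooden jar with lid, 84 mm diameter, 61 mm high, loose. Origin: centre of the underside.
- tealight: Bystander: small amber glass tealight holder, 50 mm diameter, 42 mm high, loose, before the middle of the row, between the candlesticks' tracks. Origin: centre of the underside.
- pump_bottle: Bystander: black pump bottle, 64 mm diameter, 179 mm high, spout 40 mm out to its -x, loose, to the left. Origin: centre of the underside.
- remote: Bystander: black remote control lying flat, 160 mm (its x) by 44 by 20 mm, loose, to the right. Origin: centre of the underside.

How it is judged (in metres and radians):
At the end, for the whole second after the job is handed in: Both candlesticks stand upright and at rest on the sideboard, one in each gap, the foot against the riser's front face (within 8 mm) and its axis within 25 mm of the middle of the gap (angle between each of white_candlestick, brass_candlestick's own z axis and vertical below 0.05 rad and height (world z) of each of white_candlestick, brass_candlestick below 0.006 m and linear speed of each of white_candlestick, brass_candlestick below 0.01 m/s and ((x of white_candlestick in the frame of riser between -0.125 and -0.075 m and y of white_candlestick in the frame of riser between 0.095 and 0.145 m and x of brass_candlestick in the frame of riser between -0.121 and -0.075 m and y of brass_candlestick in the frame of riser between -0.145 and -0.095 m) or (x of white_candlestick in the frame of riser between -0.125 and -0.075 m and y of white_candlestick in the frame of riser between -0.145 and -0.095 m and x of brass_candlestick in the frame of riser between -0.121 and -0.075 m and y of brass_candlestick in the frame of riser between 0.095 and 0.145 m))); the robot touches nothing.
It fails at once if a candlestick is tipped by more than about 11 degrees (angle between any of white_candlestick, brass_candlestick's own z axis and vertical above 0.2 rad).
It fails at once if a candlestick is lifted off the sideboard (by more than 12 mm) (height (world z) of any of white_candlestick, brass_candlestick above 0.012 m).
It fails at once if a candlestick is taken between the fingers (the grasp point comes within 18 mm of its axis while the fingers touch it) ((horizontal distance between the grasp point and white_candlestick below 0.018 m and contact force between the fingers and white_candlestick above 0.3 N) or (horizontal distance between the grasp point and brass_candlestick below 0.018 m and contact force between the fingers and brass_candlestick above 0.3 N)).
It fails at once if one of the other things on the sideboard is moved by more than 15 mm (distance of any of round_box, blue_bowl, wooden_jar, tealight, pump_bottle, remote from where it was at the start of the episode above 0.015 m).
It fails at once if one of the other things on the sideboard is upset (angle between any of round_box, blue_bowl, wooden_jar, tealight, pump_bottle, remote's own z axis and vertical above 0.2 rad).
It also fails if it takes over 64 s, if anything falls off the work surface, if the arm or the gripper's body presses on something with over 40 N, if the wrist force passes 120 N, or if a joint passes its speed limit or range.

## Working session

There is one attempt and no reset: what is moved stays moved. The work goes in short steps, Python scripts to look and compute and a tool call to move; the robot and the scene stay as the last step left them, time stands still between calls to the robot, and variables do not carry over. Pictures are saved under pics/ and viewed, about 8 in all and at most 12, crops included, and the job is handed in when it is done.

Besides the shell and the picture viewer there is one more tool, called after "Call:" by a JSON object that holds its "name" and its "arguments", one argument or row to a line. apply_moves: Moves the arm, as the interface text tells. Its arguments: {"type":"object","properties":{"series":{"type":"array"},"jaw":{"type":"number"},"force":{"type":"number"}},"required":["series"]}

```bash
mkdir -p pics
cat > h.py <<'E'
from cell import status, imaging, order
import numpy as np, cv2
def st():
    s=status.read_state(); print('t',round(s['t'],2),'tcp',np.round(s['eef_pos'],1),'rot',np.round(s['tcp_rot'],3),'F',np.round(s['contact_force'],1),'open',round(s['opening'],1)); return s
E
python3 - <<'E'
from h import *
s=st(); print(s['q'])
for c in ('top','scene'):
    p,d=imaging.grab_frame(c); cv2.imwrite(f'pics/{c}0.png',p[:,:,::-1])
    for n in ['white_candlestick','brass_candlestick','riser','gap_left','gap_right','round_box','blue_bowl','wooden_jar','tealight','pump_bottle','remote']:
        r=imaging.landmark_of(c,n)
        print(c,n,[(np.round(x['position']).tolist(),round(x['confidence'],2)) for x in r[:2]])
E
```

```text
t 0.0 tcp [142.2 608.1 244.3] rot [-0.     0.115  0.993 -0.001] F [0.5 0.5 0.9] open 85.4
[-1.40389995  0.38424673  0.01639505  1.37117512 -0.00630122  1.38818177
 -0.04649129]
top white_candlestick [([527.0, 123.0, 2.0], 0.87), ([457.0, 410.0, -2.0], 0.35)]
top brass_candlestick [([584.0, -170.0, -1.0], 0.69)]
top riser [([786.0, 0.0, -4.0], 0.72), ([580.0, -167.0, 0.0], 0.59)]
top gap_left [([691.0, 112.0, 1.0], 0.88)]
top gap_right [([722.0, -123.0, -1.0], 0.87)]
top round_box [([637.0, 223.0, -3.0], 0.83)]
top blue_bowl [([686.0, -244.0, 0.0], 0.57)]
top wooden_jar [([658.0, -14.0, -4.0], 0.62)]
top tealight [([568.0, -18.0, 1.0], 0.74), ([639.0, 224.0, -2.0], 0.6)]
top pump_bottle [([458.0, 407.0, 0.0], 0.88), ([570.0, -18.0, -2.0], 0.73)]
top remote [([473.0, -363.0, 1.0], 0.85)]
scene white_candlestick [([523.0, 120.0, -3.0], 0.6)]
scene brass_candlestick [([582.0, -166.0, 3.0], 0.81)]
scene riser [([787.0, -1.0, 5.0], 0.91)]
scene gap_left []
scene gap_right []
scene round_box [([636.0, 224.0, -1.0], 0.64)]
scene blue_bowl [([684.0, -249.0, 2.0], 0.7)]
scene wooden_jar [([656.0, -13.0, -4.0], 0.87), ([581.0, -167.0, 3.0], 0.51)]
scene tealight [([563.0, -16.0, -2.0], 0.95)]
scene pump_bottle [([460.0, 410.0, 1.0], 0.6), ([656.0, -13.0, -4.0], 0.4)]
scene remote [([468.0, -363.0, -2.0], 0.69)]
```

View pics/top0.png

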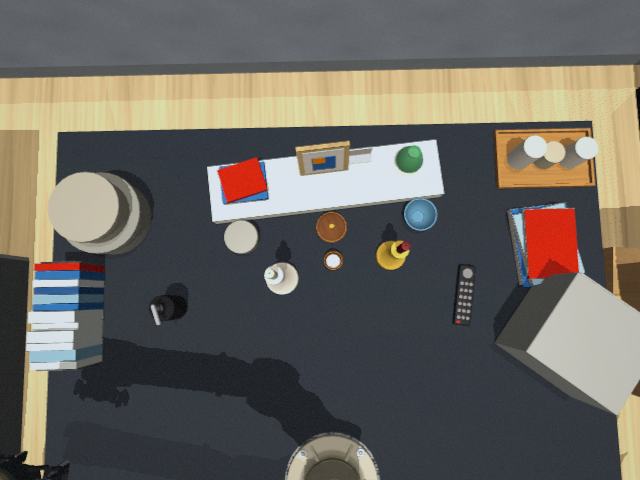

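View pics/scene0.png

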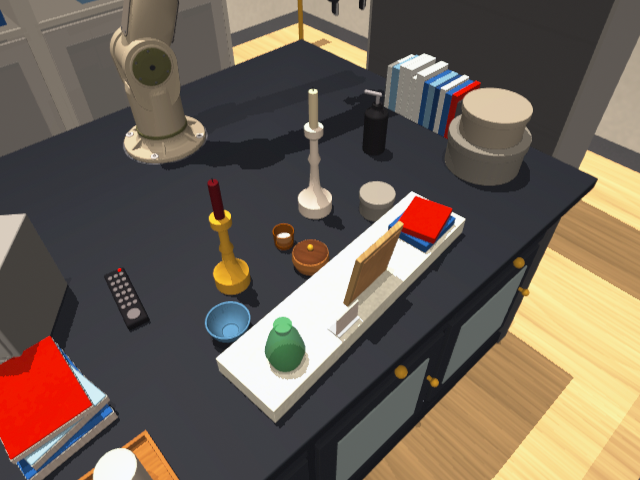

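Run:
```python
from h import *
# riser front edge from depth in top view; foot centres from depth
p,d=imaging.grab_frame('top'); c=imaging.camera_params('top'); K=np.array(c['intrinsics']);R=np.array(c['R']);t=np.array(c['t'])
v,u=np.mgrid[:480,:640]; P=np.stack([(u-K[0,2])/K[0,0]*d,(v-K[1,2])/K[1,1]*d,d],-1)
W=(P-t)@R; ok=d>0
X,Y,Z=W[...,0],W[...,1],W[...,2]
np.save('W.npy',W)
print('cam',-R.T@t)
# riser front edge: min x of z~45 per y bin
m=ok&(abs(Z-45)<6)&(X>640)&(X<800); pts=[]
for y in range(-300,310,20):
    s=m&(abs(Y-y)<5)&(X>(691+722)/2-y*31/235*1-12)
    if s.sum()>3: pts.append((y,np.percentile(X[s],3)))
pts=np.array(pts); print(np.round(pts).tolist())
for n,(x,y) in dict(white=(525,121),brass=(583,-168)).items():
    for lo,hi in((15,36),(36,66),(150,400)):
        s=ok&(Z>lo)&(Z<hi)&(np.hypot(X-x,Y-y)<75)
        if s.sum(): print(n,lo,s.sum(),np.round([X[s].min(),X[s].max(),Y[s].min(),Y[s].max(),X[s].mean(),Y[s].mean()]))
```

```text
cam [ 477.52041748    5.9031455  1328.39161951]
[[-300.0, 741.0], [-280.0, 739.0], [-260.0, 736.0], [-240.0, 729.0], [-220.0, 734.0], [-200.0, 732.0], [-180.0, 729.0], [-160.0, 729.0], [-140.0, 726.0], [-120.0, 725.0], [-100.0, 721.0], [-80.0, 719.0], [-60.0, 717.0], [-40.0, 716.0], [-20.0, 713.0], [0.0, 711.0], [20.0, 710.0], [40.0, 709.0], [60.0, 707.0], [80.0, 705.0], [100.0, 702.0], [120.0, 701.0], [140.0, 698.0], [160.0, 697.0], [180.0, 693.0], [200.0, 691.0], [220.0, 689.0], [240.0, 688.0], [260.0, 685.0], [280.0, 683.0], [300.0, 685.0]]
white 15 179 [485. 567.  78. 160. 523. 109.]
white 36 331 [490. 563.  83. 152. 522. 110.]
white 150 291 [506. 546.  99. 141. 525. 117.]
brass 15 139 [ 544.  619. -206. -132.  573. -159.]
brass 36 285 [ 546.  618. -200. -134.  577. -161.]
brass 150 285 [ 561.  602. -191. -149.  579. -166.]
```

The top view shows white at about (282,278), brass at about (392,255) and the riser yawed about 5.7°. The scene view confirms both candlesticks upright and both gaps clear, and the networks' positions agree with depth.

Plan: push with the outer back of the leading finger, tool y along the push. That keeps the gripper body clear of the stem. First I retract, and check where the wrist camera sits.

Call:
{"name": "apply_moves", "arguments": {
  "series": [
    [[0,-6,0,0],[0,-6,0,0],[0,-5.5,0,0],[0,0,0,0]]
  ],
  "jaw": 0.2
}}

```text
t: 1.75
eef_pos: [101.8, 434.8, 245.3]
tcp_rot: [-0.0, 0.115, 0.993, -0.0]
contact_force: [0.3, 0.5, 1.3]
opening: 68.5
```

```bash
cat >> h.py <<'E'
from scipy.spatial.transform import Rotation as Ro
def RT(s): w,x,y,z=s['tcp_rot']; return Ro.from_quat([x,y,z,w]).as_matrix()
def to(x,y,z,head=None):
    "tool-frame shift (cm) to world goal; head: wanted heading of tool y in deg"
    s=st(); M=RT(s); d=M.T@(np.array([x,y,z])-s['eef_pos'])/10
    h=np.degrees(np.arctan2(M[1,1],M[0,1])); print('shift cm',np.round(d,2),'heading y',round(h,1),'turn',None if head is None else round(h-head,1))
E
python3 - <<'E'
from h import *
s=st(); M=RT(s); c=imaging.camera_params('wrist'); R=np.array(c['R']);t=np.array(c['t'])
print('cam in tool',M.T@(-R.T@t-s['eef_pos'])); print('view dir in tool',M.T@R[2])
E
```

```text
t 1.75 tcp [101.8 434.8 245.3] rot [-0.     0.115  0.993 -0.   ] F [0.3 0.5 1.3] open 68.5
cam in tool [  68.288209     -0.65102492 -128.14760492]
view dir in tool [-2.72044848e-01  2.30354600e-04  9.62284546e-01]
```

Call:
{"name": "apply_moves", "arguments": {
  "series": [
    [[-5.8,-0.4,0,7.5],[-5.8,-0.4,0,7.5],[-5.8,-0.4,0,7.5],[-5.8,-0.4,0,7.5],[-5.8,-0.4,0,7.5],[-5.8,-0.4,0,7.5],[-5.8,-0.4,0,7.5],[0,0,0,10],[0,0,0,10],[0,0,0,0]]
  ]
}}

```text
t: 3.0
eef_pos: [406.0, 187.7, 245.6]
tcp_rot: [0.0, 0.68, 0.734, 0.0]
contact_force: [0.6, -0.2, 0.2]
opening: 68.1
```

Run:
```python
from h import *
to(417.5,130,60,-5.3)
```

```text
t 3.0 tcp [406.  187.7 245.6] rot [0.    0.68  0.734 0.   ] F [ 0.6 -0.2  0.2] open 68.1
shift cm [-5.84  0.69 18.56] heading y 4.4 turn 9.7
```

Call:
{"name": "apply_moves", "arguments": {
  "series": [
    [[-5.8,0.7,0,9.7],[0,0,6,0],[0,0,6,0],[0,0,5,0],[0,0,0,0],[0,0,0,0]]
  ]
}}

```text
t: 3.75
eef_pos: [418.0, 130.7, 77.0]
tcp_rot: [0.0, 0.739, 0.674, 0.001]
contact_force: [-0.3, -0.5, 0.1]
opening: 68.5
```

Run:
```python
from h import *
to(417.5,130,21,-5.3)
p,d=imaging.grab_frame('top'); cv2.imwrite('pics/top1.png',cv2.resize(p[200:400,180:480,::-1],None,fx=2.5,fy=2.5))
for c in('top','scene','wrist'):
    if c!='top': imaging.grab_frame(c)
    print(c,[(np.round(x['position'],1).tolist(),round(x['confidence'],2)) for x in imaging.landmark_of(c,'white_candlestick')[:2]])
```

```text
t 3.75 tcp [418.  130.7  77. ] rot [0.    0.739 0.674 0.001] F [-0.3 -0.5  0.1] open 68.5
shift cm [-0.08 -0.05  5.6 ] heading y -5.2 turn 0.1
top [([528.3, 119.4, -0.3], 0.82)]
scene [([524.7, 118.7, -3.0], 0.65)]
wrist [([525.7, 121.2, 1.4], 0.71)]
```

View pics/top1.png

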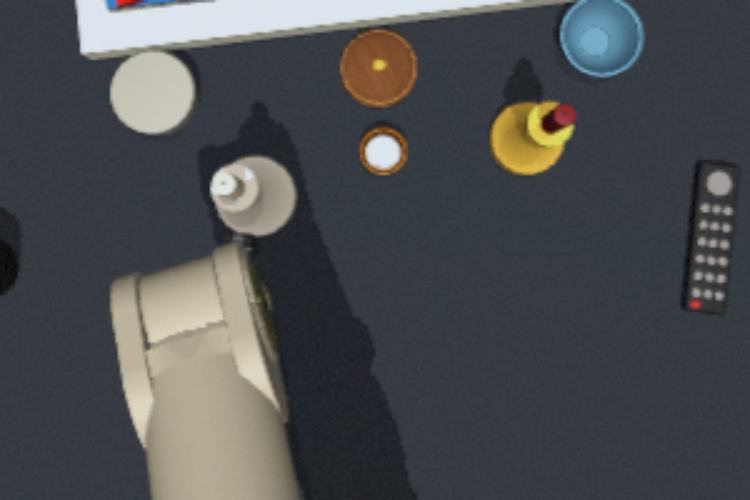

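The wrist is at about (200,300) in the crop, just behind the white foot at (257,195) and clear of the candle. I lower it and make contact gently.

Call:
{"name": "apply_moves", "arguments": {
  "series": [
    [[0,0,3,0],[0,0,2,0],[0,0,0.6,0],[0,0,0,0],[0,0.6,0,0],[0,0.5,0,0],[0,0.4,0,0],[0,0.4,0,0],[0,0.4,0,0],[0,0,0,0]]
  ]
}}

```text
t: 5.3
eef_pos: [438.5, 128.1, 18.9]
tcp_rot: [-0.001, 0.739, 0.673, -0.001]
contact_force: [-5.4, 1.8, 3.3]
opening: 68.5
```

```bash
cat >> h.py <<'E'
def foot(x,y,r):
    p,d=imaging.grab_frame('top'); c=imaging.camera_params('top'); K=np.array(c['intrinsics']);R=np.array(c['R']);t=np.array(c['t'])
    for cam in('top','scene'):
        if cam!='top': imaging.grab_frame(cam)
        print(cam,[(np.round(q['position'],1).tolist(),round(q['confidence'],2)) for q in imaging.landmark_of(cam,r)[:2]])
    v,u=np.mgrid[:480,:640]; P=np.stack([(u-K[0,2])/K[0,0]*d,(v-K[1,2])/K[1,1]*d,d],-1); W=(P-t)@R
    X,Y,Z=W[...,0],W[...,1],W[...,2]
    for lo,hi in((15,50),(100,195)):
        s=(d>0)&(Z>lo)&(Z<hi)&(np.hypot(X-x,Y-y)<(50 if lo<50 else 28))
        print(lo,s.sum(),np.round([X[s].min(),X[s].max(),Y[s].min(),Y[s].max()],1) if s.sum() else '')
    return p
E
python3 - <<'E'
from h import *
st(); foot(526,120,'white_candlestick')
E
```

```text
t 5.3 tcp [438.5 128.1  18.9] rot [-0.001  0.739  0.673 -0.001] F [-5.4  1.8  3.3] open 68.5
top [([531.1, 122.1, 2.1], 0.62), ([690.1, -251.0, -0.9], 0.54)]
scene [([526.3, 119.3, -3.6], 0.57)]
15 319 [489.7 569.5  78.2 159.7]
100 30 [501.4 528.8 108.4 133.2]
```

Contact is made (Fx about -5 N, foot moved about 3 mm). Pushing on.

Call:
{"name": "apply_moves", "arguments": {
  "series": [
    [[0,0.5,0,0],[0,0.6,0,0],[0,0.6,0,0],[0,0.6,0,0],[0,0.6,0,0],[0,0.6,0,0],[0,0.6,0,0],[0,0.6,0,0],[0,0.3,0,0],[0,0,0,0]]
  ]
}}

```text
t: 6.75
eef_pos: [488.6, 123.4, 18.8]
tcp_rot: [-0.001, 0.739, 0.673, -0.001]
contact_force: [-3.6, 1.5, -0.6]
opening: 67.9
```

Run:
```python
from h import *
st(); foot(580,116,'white_candlestick')
```

```text
t 6.75 tcp [488.6 123.4  18.8] rot [-0.001  0.739  0.673 -0.001] F [-3.6  1.5 -0.6] open 67.9
top [([578.6, 114.9, 2.1], 0.58), ([782.9, 4.5, -4.3], 0.48)]
scene [([575.6, 118.6, -2.1], 0.67)]
15 278 [544.6 620.2  74.7 157.1]
100 11 [556.1 576.3 102.1 127.9]
```

Call:
{"name": "apply_moves", "arguments": {
  "series": [
    [[0,0.6,0,0],[0,0.7,0,0],[0,0.7,0,0],[0,0.7,0,0],[0,0.7,0,0],[0,0.7,0,0],[0,0.7,0,0],[0,0.7,0,0],[0,0.6,0,0],[0,0,0,0]]
  ]
}}

```text
t: 8.2
eef_pos: [551.2, 117.5, 19.6]
tcp_rot: [0.001, 0.74, 0.673, 0.001]
contact_force: [-0.8, 0.6, -0.2]
opening: 68.3
```

Run:
```python
from h import *
st(); p=foot(641,110,'white_candlestick'); cv2.imwrite('pics/top2.png',cv2.resize(p[190:310,190:370,::-1],None,fx=4,fy=4))
```

```text
t 8.2 tcp [551.2 117.5  19.6] rot [0.001 0.74  0.673 0.001] F [-0.8  0.6 -0.2] open 68.3
top [([641.7, 110.8, 0.1], 0.89), ([786.4, 4.2, -4.1], 0.24)]
scene [([636.7, 113.1, -3.0], 0.95), ([682.6, -247.5, 1.6], 0.6)]
15 203 [610.6 681.7  68.3 151.3]
100 10 [628.1 640.9  96.4 116. ]
```

View pics/top2.png

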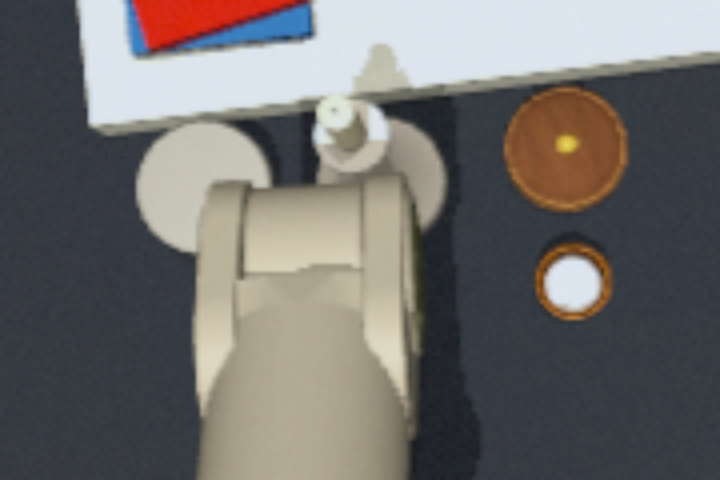

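White sits centrally in its gap, with its foot at about (395,185) in the crop. I creep the remaining ~17 mm and watch the force for contact with the riser.

Call:
{"name": "apply_moves", "arguments": {
  "series": [
    [[0,0.3,0,0],[0,0.3,0,0],[0,0.3,0,0],[0,0.2,0,0],[0,0.1,0,0],[0,0,0,0]]
  ]
}}

```text
t: 9.15
eef_pos: [560.8, 117.1, 19.4]
tcp_rot: [-0.001, 0.739, 0.673, -0.001]
contact_force: [-8.7, 0.9, 7.2]
opening: 68.4
```

Call:
{"name": "apply_moves", "arguments": {
  "series": [
    [[0,0.2,0,0],[0,0.1,0,0],[0,0,0,0]]
  ]
}}

```text
t: 9.52
eef_pos: [563.8, 116.8, 19.4]
tcp_rot: [-0.001, 0.739, 0.674, -0.001]
contact_force: [-7.8, 0.6, 6.3]
opening: 68.2
```

Call:
{"name": "apply_moves", "arguments": {
  "series": [
    [[0,0.15,0,0],[0,0,0,0]]
  ]
}}

```text
t: 9.78
eef_pos: [565.3, 116.7, 19.4]
tcp_rot: [-0.001, 0.739, 0.673, -0.001]
contact_force: [-7.4, 1.1, 5.7]
opening: 68.5
```

Call:
{"name": "apply_moves", "arguments": {
  "series": [
    [[0,0.15,0,0],[0,0,0,0]]
  ]
}}

```text
t: 10.02
eef_pos: [566.5, 116.6, 19.4]
tcp_rot: [-0.001, 0.739, 0.673, -0.001]
contact_force: [-9.6, 1.5, 7.0]
opening: 68.2
```

Run:
```python
from h import *
st(); p=foot(657,108,'white_candlestick')
```

```text
t 10.03 tcp [566.5 116.6  19.4] rot [-0.001  0.739  0.673 -0.001] F [-9.6  1.5  7. ] open 68.2
top [([658.0, 107.8, 0.2], 0.93)]
scene [([652.0, 111.0, -2.2], 0.58)]
15 205 [626.8 706.6  67.9 148.2]
100 2 [651.6 654.2  95.7  95.8]
```

Call:
{"name": "apply_moves", "arguments": {
  "series": [
    [[0,0.15,0,0],[0,0,0,0]]
  ]
}}

```text
t: 10.48
eef_pos: [566.6, 116.6, 19.4]
tcp_rot: [-0.002, 0.739, 0.674, -0.002]
contact_force: [-16.7, 1.6, 13.9]
opening: 68.0
```

Call:
{"name": "apply_moves", "arguments": {
  "series": [
    [[0,0.15,0,0],[0,0,0,0]]
  ]
}}

```text
t: 10.72
eef_pos: [566.7, 116.6, 19.3]
tcp_rot: [-0.003, 0.739, 0.674, -0.003]
contact_force: [-24.0, 1.4, 20.3]
opening: 68.7
```

Call:
{"name": "apply_moves", "arguments": {
  "series": [
    [[0,0.1,0,0],[0,0,0,0]]
  ]
}}

```text
t: 10.98
eef_pos: [566.8, 116.6, 19.4]
tcp_rot: [-0.004, 0.739, 0.674, -0.003]
contact_force: [-29.4, 0.9, 23.9]
opening: 68.1
```

White is firmly against the riser: force rises with no further motion. I back off and go around to the brass one.

Call:
{"name": "apply_moves", "arguments": {
  "series": [
    [[0,-0.5,0,0],[0,-1,0,0],[0,-5,0,0],[0,-5,0,0],[0,0,-5,0],[0,0,-5,0],[-5.8,0,0,0],[-5.8,0,0,0],[-5.8,0,0,0],[-5.8,0,0,0]]
  ]
}}

```text
t: 12.22
eef_pos: [435.6, -106.3, 119.7]
tcp_rot: [0.0, 0.739, 0.673, 0.001]
contact_force: [0.8, 0.3, -0.2]
opening: 68.2
```

Run:
```python
from h import *
to(484,-206,115,20.7)
p=foot(582,-169,'brass_candlestick'); foot(657,108,'white_candlestick')
```

```text
t 12.22 tcp [ 435.6 -106.3  119.7] rot [0.    0.739 0.673 0.001] F [ 0.8  0.3 -0.2] open 68.2
shift cm [-9.48  5.74  0.47] heading y -5.3 turn -26.0
top [([582.7, -169.8, -2.8], 0.61), ([693.2, 112.3, 0.3], 0.33)]
scene [([584.5, -168.8, 3.9], 0.68)]
15 325 [ 544.1  619.3 -206.1 -132.1]
100 185 [ 561.1  601.8 -190.6 -149.2]
top [([660.0, 110.2, 0.8], 0.88)]
scene [([652.9, 108.6, -2.4], 0.87)]
15 436 [615.3 706.3  68.1 148.8]
100 27 [642.6 654.8  96.1 112.9]
```

Call:
{"name": "apply_moves", "arguments": {
  "series": [
    [[-5,0,0,0],[-4.5,0,0,0],[0,3,0,0],[0,2.7,0,-6],[0,0,0,-10],[0,0,0,-10],[0,0,5,0],[0,0,3,0],[0,0,1.5,0],[0,0,0,0]]
  ]
}}

```text
t: 13.88
eef_pos: [483.5, -203.8, 23.7]
tcp_rot: [-0.001, 0.569, 0.823, -0.0]
contact_force: [0.3, -0.6, 0.7]
opening: 68.2
```

Run:
```python
from h import *
to(484,-206,19,20.7)
```

```text
t 13.88 tcp [ 483.5 -203.8   23.7] rot [-0.001  0.569  0.823 -0.   ] F [ 0.3 -0.6  0.7] open 68.2
shift cm [-0.22 -0.03  0.47] heading y 20.7 turn 0.0
```

Call:
{"name": "apply_moves", "arguments": {
  "series": [
    [[-0.2,0,0.4,0],[0,0.6,0,0],[0,0.5,0,0],[0,0.4,0,0],[0,0.4,0,0],[0,0.5,0,0],[0,0.6,0,0],[0,0.6,0,0],[0,0.4,0,0],[0,0,0,0]]
  ]
}}

```text
t: 15.12
eef_pos: [520.9, -193.4, 20.4]
tcp_rot: [-0.0, 0.57, 0.822, -0.001]
contact_force: [-5.7, -2.7, 3.8]
opening: 68.1
```

Run:
```python
from h import *
st(); p=foot(604,-160,'brass_candlestick')
```

```text
t 15.12 tcp [ 520.9 -193.4   20.4] rot [-0.     0.57   0.822 -0.001] F [-5.7 -2.7  3.8] open 68.1
top [([601.3, -161.9, -1.6], 0.76), ([660.1, 111.4, 2.1], 0.44)]
scene [([600.7, -160.3, 2.3], 0.73)]
15 260 [ 563.9  638.  -198.6 -125.1]
100 206 [ 576.8  622.5 -181.9 -142.1]
```

Tracking straight, about 90 mm to go.

Call:
{"name": "apply_moves", "arguments": {
  "series": [
    [[0,0.6,0,0],[0,0.7,0,0],[0,0.8,0,0],[0,0.8,0,0],[0,0.8,0,0],[0,0.8,0,0],[0,0.8,0,0],[0,0.7,0,0],[0,0.5,0,0],[0,0,0,0]]
  ]
}}

```text
t: 16.58
eef_pos: [581.9, -170.6, 20.3]
tcp_rot: [-0.0, 0.57, 0.822, -0.001]
contact_force: [-4.2, -1.8, 3.8]
opening: 68.0
```

Run:
```python
from h import *
st(); p=foot(662,-138,'brass_candlestick'); cv2.imwrite('pics/top3.png',cv2.resize(p[180:300,290:470,::-1],None,fx=4,fy=4))
```

```text
t 16.57 tcp [ 581.9 -170.6   20.3] rot [-0.     0.57   0.822 -0.001] F [-4.2 -1.8  3.8] open 68.0
top [([663.3, -138.8, -2.6], 0.7)]
scene [([661.4, -135.1, 3.4], 0.63), ([655.8, 110.9, -2.4], 0.41)]
15 250 [ 617.3  700.8 -175.  -102.5]
100 229 [ 634.9  682.6 -158.6 -118.7]
```

View pics/top3.png

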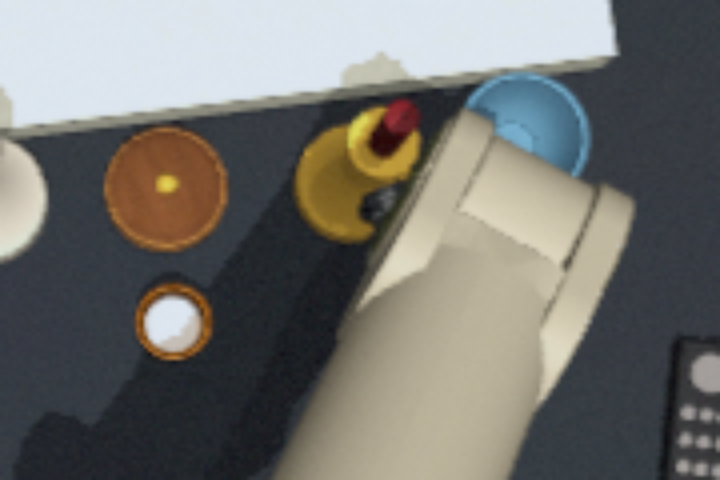

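Brass at about (350,180) in the crop heads into the middle of its gap. I creep the last ~24 mm.

Call:
{"name": "apply_moves", "arguments": {
  "series": [
    [[0,0.4,0,0],[0,0.4,0,0],[0,0.4,0,0],[0,0.4,0,0],[0,0.2,0,0],[0,0,0,0]]
  ]
}}

```text
t: 17.52
eef_pos: [598.5, -164.1, 20.3]
tcp_rot: [-0.001, 0.57, 0.822, -0.001]
contact_force: [-5.8, -3.2, 4.6]
opening: 68.2
```

Call:
{"name": "apply_moves", "arguments": {
  "series": [
    [[0,0.2,0,0],[0,0.1,0,0],[0,0,0,0]]
  ]
}}

```text
t: 17.9
eef_pos: [601.1, -163.2, 20.3]
tcp_rot: [-0.001, 0.57, 0.822, -0.001]
contact_force: [-6.6, -3.3, 4.6]
opening: 68.4
```

Call:
{"name": "apply_moves", "arguments": {
  "series": [
    [[0,0.15,0,0],[0,0,0,0]]
  ]
}}

```text
t: 18.15
eef_pos: [602.6, -162.7, 20.3]
tcp_rot: [-0.001, 0.57, 0.822, -0.001]
contact_force: [-6.3, -2.5, 5.4]
opening: 68.3
```

Call:
{"name": "apply_moves", "arguments": {
  "series": [
    [[0,0.15,0,0],[0,0,0,0]]
  ]
}}

```text
t: 18.4
eef_pos: [604.0, -162.2, 20.3]
tcp_rot: [-0.001, 0.57, 0.822, -0.001]
contact_force: [-6.5, -3.5, 5.5]
opening: 67.9
```

Call:
{"name": "apply_moves", "arguments": {
  "series": [
    [[0,0.15,0,0],[0,0,0,0]]
  ]
}}

```text
t: 18.65
eef_pos: [604.6, -162.0, 20.3]
tcp_rot: [-0.001, 0.57, 0.822, -0.001]
contact_force: [-9.8, -3.0, 8.5]
opening: 68.7
```

Call:
{"name": "apply_moves", "arguments": {
  "series": [
    [[0,0.15,0,0],[0,0,0,0]]
  ]
}}

```text
t: 18.9
eef_pos: [604.8, -161.9, 20.4]
tcp_rot: [-0.002, 0.57, 0.822, -0.002]
contact_force: [-15.7, -2.6, 11.6]
opening: 68.1
```

Call:
{"name": "apply_moves", "arguments": {
  "series": [
    [[0,0.1,0,0],[0,0,0,0]]
  ]
}}

```text
t: 19.15
eef_pos: [604.9, -161.9, 20.3]
tcp_rot: [-0.003, 0.57, 0.821, -0.002]
contact_force: [-19.6, -2.8, 15.2]
opening: 68.4
```

Run:
```python
from h import *
st(); p=foot(687,-130,'brass_candlestick')
```

```text
t 19.15 tcp [ 604.9 -161.9   20.3] rot [-0.003  0.57   0.821 -0.002] F [-19.6  -2.8  15.2] open 68.4
top [([685.1, -129.9, -2.6], 0.8)]
scene [([685.0, -127.3, 1.1], 0.81)]
15 322 [ 647.5  736.6 -139.8  -91.5]
100 209 [ 659.9  704.3 -150.1 -110.1]
```

Brass is against the face at the goal. I retreat and check everything.

Call:
{"name": "apply_moves", "arguments": {
  "series": [
    [[0,-0.5,0,0],[0,-1,0,0],[0,-5,0,0],[0,-5,0,0],[0,-5,0,0],[0,0,-5,0],[0,0,-5,0],[0,0,0,0],[0,0,0,0]]
  ]
}}

```text
t: 20.48
eef_pos: [454.5, -217.1, 120.0]
tcp_rot: [-0.0, 0.569, 0.823, 0.0]
contact_force: [0.1, 0.3, 0.1]
opening: 68.2
```

Run:
```python
from h import *
st(); p=foot(686,-130,'brass_candlestick'); p=foot(658,108,'white_candlestick')
cv2.imwrite('pics/top4.png',cv2.resize(p[120:340,140:480,::-1],None,fx=2.3,fy=2.3))
o=np.array([786.,0]); a=.098; ex=np.array([np.cos(a),np.sin(a)]); ey=np.array([-ex[1],ex[0]])
for n,q in dict(w=(658,108.5),b=(685.5,-129.5)).items(): print(n,(np.array(q)-o)@ex,(np.array(q)-o)@ey)
imaging.grab_frame('top')
for n in ['round_box','blue_bowl','wooden_jar','tealight','pump_bottle','remote']: print(n,np.round(imaging.landmark_of('top',n)[0]['position']))
```

```text
t 20.48 tcp [ 454.5 -217.1  120. ] rot [-0.     0.569  0.823  0.   ] F [0.1 0.3 0.1] open 68.2
top [([686.9, -130.9, -3.5], 0.86)]
scene [([683.8, -129.8, 1.9], 0.96)]
15 415 [ 647.4  735.6 -168.1  -93.1]
100 191 [ 664.   704.  -150.1 -110.2]
top [([656.9, 107.4, 1.3], 0.63), ([784.5, 3.1, -3.3], 0.32)]
scene [([656.3, 109.3, 0.5], 0.9)]
15 443 [615.1 706.5  67.9 148.5]
100 29 [642.8 654.9  95.9 113.9]
w -116.769847489814 120.50333073075439
b -112.68848080995433 -119.04539593257923
round_box [639. 224.  -0.]
blue_bowl [ 690. -247.   -1.]
wooden_jar [652. -15.  -4.]
tealight [570. -17.   0.]
pump_bottle [458. 409.  -2.]
remote [ 478. -363.   -0.]
```

View pics/top4.png

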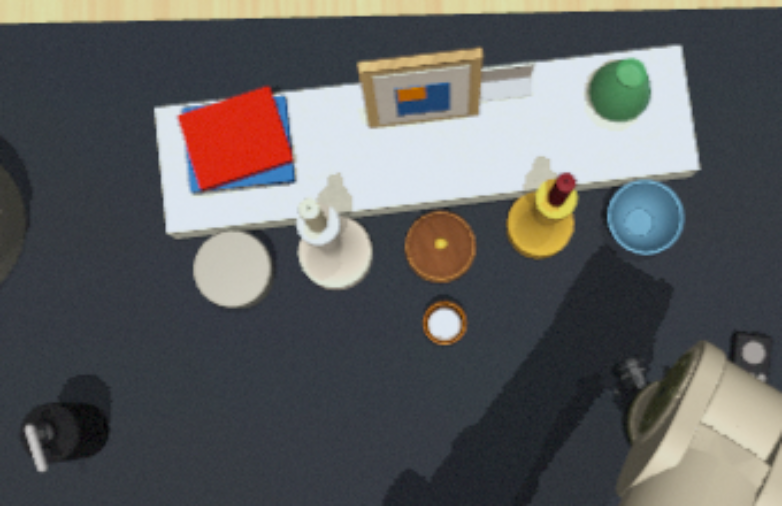

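The picture shows both feet at the riser front (white at about (335,252), brass at about (540,225)), each midway between its neighbours. Nothing else has moved and the arm is clear.

```bash
python3 -c "
from h import *
print(order.hand_in())"
```

```text
the job is handed in; nothing more can be done
None
```

Both candlesticks now stand upright against the riser's front face, one in each gap, and the job is handed in; no verdict was reported. I pushed each one low on its foot with the outer back of one finger, until the force rose while the tool stopped moving.

| Candlestick | x in riser frame (mm) | Allowed x (mm) | y in riser frame (mm) | Allowed y (mm) |
|---|---|---|---|---|
| White, left gap | about -117 | -125 to -75 | about +120 | +95 to +145 |
| Brass, right gap | about -113 | -121 to -75 | about -119 | -145 to -95 |

- **Bystanders:** by the network readings, each stayed within about 6 mm of where it started, roughly the noise of those readings.
- **Arm:** it had backed away and touched nothing, and the clock read about 21 s of the 64 s allowed.
- **Disagreement:** the top and scene cameras differed by up to about 6 mm on the white candlestick's position while it was being pushed, and by 1 to 3 mm at the end. At the start, one network reading for the left gap was about 8 mm short of the riser edge measured from depth. Where each candlestick met the riser fitted the depth measurement.

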